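Feed the board carriage one turn of the hand wheel

TASK

Advance the circuit board under the probe by exactly one turn of the feed unit's hand wheel: push the wheel round by its upright handle, clockwise as seen from above, with the fingers and without gripping the handle, until the handle is back where it started, to within a centimetre. Then leave the wheel standing, and leave the things lying around the unit where they are.

Things in the scene. Friction and masses are not known exactly. Their poses are not given: they have to be found in the camera images.
- feed_unit: the fixed feed unit on the bench; origin under the wheel axis at bench height, z up, y along the slide from the wheel towards the carriage. Base plate 120 mm wide (x), from y = -70 to y = 232 mm; square gearbox under the wheel, 86 mm wide, top 56 mm above the bench; at y = 165 mm a probe arm stands over the slide, 93 mm high
- wheel_centre (a point): point on the hand wheel's upright axis, 85 mm above the bench (axes as the feed unit's). The wheel is bare steel with three spokes and lies level on the gearbox: rim circle radius 55 mm, rim bar 12 mm thick, its top 85 mm above the bench; hub 34 mm across, top 94 mm above the bench
- handle_top (a point): centre of the top of the wheel's only handle, 139 mm above the bench: an upright black four-lobed grip on the rim, 55 mm from the wheel axis, 25 to 29 mm thick, its lobes reaching from 89 to 139 mm above the bench. It is fixed to the wheel and turns with it
- feed_wheel (a joint): angle of the hand wheel, rad, growing clockwise seen from above; at 0 the handle lies on the -x side of the wheel axis in the unit's axes. It starts anywhere from -2.5 to 2.5; stops at -4.5 and 11. It stays where it is left: it takes about 3 N at the handle to move and does not coast
- carriage (a joint): travel of the carriage (88 x 70 mm steel block with a green circuit board clamped on it) along the slide, m; geared to the wheel: 20 mm away from the wheel for each clockwise turn
- lobe_a: one of the four upright lobes (16 mm across, 50 mm tall) that together form the wheel's handle: the +x +y one in the wheel's own axes, origin at the centre of its underside; a lies across from c, b across from d
- lobe_b: one of the four upright lobes (16 mm across, 50 mm tall) that together form the wheel's handle: the -x +y one in the wheel's own axes, origin at the centre of its underside; a lies across from c, b across from d
- lobe_c: one of the four upright lobes (16 mm across, 50 mm tall) that together form the wheel's handle: the -x -y one in the wheel's own axes, origin at the centre of its underside; a lies across from c, b across from d
- lobe_d: one of the four upright lobes (16 mm across, 50 mm tall) that together form the wheel's handle: the +x -y one in the wheel's own axes, origin at the centre of its underside; a lies across from c, b across from d
- flux_pot: bystander beside the feed unit: round jar with a green lid, 39 mm across, 30 mm tall; origin at the centre of its underside
- pliers: bystander beside the feed unit: long-nosed pliers with blue grips lying flat, 148 x 46 x 12 mm; origin at the centre of its underside
- relay_part: bystander beside the feed unit: black box-shaped relay, 26 x 29 x 22 mm; origin at the centre of its underside
- tin: bystander beside the feed unit: flat round tin with a red lid, 53 mm across, 21 mm tall; origin at the centre of its underside
- capacitor: bystander beside the feed unit: upright dark cylinder (capacitor), 22 mm across, 36 mm tall; origin at the centre of its underside
- tape: bystander beside the feed unit: roll of tape lying flat, 68 mm across, 18 mm tall; origin at the centre of its underside

How it is judged:
By the outcome, as a careful person would: the job done as asked, in the order asked, and still so for the second after the job is handed in, with the robot touching nothing.
It also fails if it takes over 51 s, if anything falls off the work surface, if the arm or the gripper's body presses on something with over 40 N, if the wrist force passes 120 N, or if a joint passes its speed limit or range.

ROBOT

A 6-joint arm with a two-finger parallel gripper is mounted at the origin on a cart in front of the work surface, level with it; the furniture and walls round the work are solid. World frame = base frame: x ahead of the robot, y to its left, z up, the work surface at z = 0. Lengths are in mm, angles in rad, forces in N, time in s.
With the tool pointing down it reaches from about 350 to 875 mm from the base axis. Payload 4.2 kg.
Tool frame: the origin (TCP) lies midway between the tips of the shut fingers; the grasp point (between the pads) lies 19 mm behind it; z points along the fingers, y is the line along which they close (so a half turn about z gives the same grasp; the last joint's range is limited). The gripper opens to 85 mm and grips with 20 to 120 N. Pads are 22 mm wide; open, the fingers measure 114 mm over their backs; the gripper's body (76 mm by 85 mm) begins 54 mm behind the grasp point. The pads swing forward as they close: fully open they stand 13 mm farther back than shut.
Start: joints at [1.494, 0.385, 0.008, 0, -1.194, -0.259], TCP at [205.92, 590.081, 231.312] pointing down, gripper open.
Joint ranges: [-3.14, 3.14], [-1.21, 2.06], [-1.07, 1.41], [-3.16, 2.05], [-2.99, -0.16], [-3.1, 3.1]. Speed limits (rad/s): [2.79, 2.79, 3.14, 3.14, 3.14, 3.14].

INTERFACE

Orientations are given as a unit quaternion [x, y, z, w].
In Python, from bench import arm gives the robot as it stands. The module is installed in compiled form; this text tells all that it offers.
- The arm moves only by the shell command python3 -m handwheel 'ROWS' [OPENING]. ROWS is JSON, a list of rows, each an object of numbers: "x", "y", "z": the shift along the world's x, y, z each as a share of 20 cm, from -1 to 1; "ax", "ay", "az": the turn, a rotation vector about the world's x, y, z each as a share of 90 degrees, from -1 to 1. In form: [{"x": .., "y": .., "z": .., "ax": .., "ay": .., "az": ..}, ...]. A call has exactly 8 rows; each row shifts and turns the commanded pose from where the row before left it; what a row does not reach is not made up. A row lasts 1/10 s, in which the tool goes at most 50 mm and 8.59 degrees, less where a joint would pass 70% of its speed; a pose out of reach is approached as far as the arm can. A call with a number of a shift or a turn outside -1 to 1 is refused whole. A call with a gripper value outside its range is refused whole. OPENING is the opening, from -1 (shut) to 1 (fully open), set as the call begins (- or left out, the last holds). The fingers move at their own pace and stop on an object; the grip force is fixed at half the most. Time passes only in rows, so rows that do not move let the fingers close, or fill a call up. It gives the time, the measured TCP pose, the force, the opening and the grip force at its end, in the units of the state.
- arm.read_state(): the state, without advancing time (a new reading comes with each control period).
- arm.get_image(name): name is "side" or "top" or "wrist"; returns the picture (400x640x3 uint8, red, green, blue); there is no depth.
- arm.camera_params(name): a dict with "K" (3x3 intrinsics, pixels), "k1" (the pictures are not rectified: a ray, as slopes to the right and down, at radius r is drawn at 1 + k1 r^2 times it, then the intrinsics apply), "position" and "orientation" of the camera in the world. Camera axes: x right, y down, z forward; pixel columns grow to the right and rows downward; lengths in mm; the calibration is good to about 2 mm. A picture is of the moment at which its call begins: read the wrist's pose just before it. camera_params takes no time and is no camera call; for the wrist camera it gives the pose at the moment of the call.
- arm.job_done(): hands the job in; it is judged then, once.
The state is a dict: "clock": time; "joints": joint angles; "joint_vel": joint speeds; "joint_efforts": joint torques, N m; "position": TCP position; "ee_rot": TCP orientation; "contact_force": force on the tool from outside, world axes, zero at the start; "wrist_torque": the same for the moment, N m; "gripper_width": finger opening in mm; "grasp_force": force on a finger pad.
Only numpy, scipy, OpenCV 4.12 (cv2) and the standard library are available. Lean on these libraries where they do the work, as an engineer would, in place of code of your own. Each camera call takes 0.05 s, during which the arm holds its last target. There are 200 camera calls.

## Working session

There is one attempt and no reset: what is moved stays moved. The work goes in short steps, Python scripts to look and compute and a shell command to move; the robot and the scene stay as the last step left them, time stands still between calls to the robot, and variables do not carry over. Pictures are saved under pics/ and viewed, at most 14 in all, crops included, and the job is handed in when it is done.

```bash
mkdir -p pics
cat > h.py <<'E'
import numpy as np, cv2
from bench import arm
from scipy.spatial.transform import Rotation as R
def ray(c,uv):
    p=c if isinstance(c,dict) else arm.camera_params(c)
    K=np.array(p["K"],float); d=np.array([p["k1"],0,0,0],float)
    n=cv2.undistortPoints(np.array([[uv]],float),K,d)[0,0]
    o=np.array(p["orientation"],float)
    r=R.from_quat(o) if o.size==4 else R.from_matrix(o)
    return np.array(p["position"],float), r.apply([n[0],n[1],1])
def onz(c,uv,z):
    o,d=ray(c,uv); return o+d*(z-o[2])/d[2]
def proj(c,P):
    p=arm.camera_params(c);o=np.array(p["orientation"],float)
    r=R.from_quat(o) if o.size==4 else R.from_matrix(o)
    q=r.inv().apply(np.array(P,float)-np.array(p["position"])); n=q[:2]/q[2]
    n=n*(1+p["k1"]*(n@n)); K=np.array(p["K"]); return K[:2,:2]@n+K[:2,2]
def snap(c,name):
    im=arm.get_image(c); cv2.imwrite(f"pics/{name}.png",im[:,:,::-1]); return im
E
python3 - <<'E'
from h import *
for c in("top","side"):
    snap(c,c+"0");print(arm.camera_params(c))
print(arm.read_state())
E
```

```text
{'K': array([[418.62264404,   0.        , 326.51479094],
       [  0.        , 418.62264404, 195.23198256],
       [  0.        ,   0.        ,   1.        ]]), 'k1': -0.10667061097222959, 'position': array([400.65570238,   4.00024779, 938.93044518]), 'orientation': array([-0.69562237,  0.71438446, -0.04878445,  0.05817597])}
{'K': array([[501.02496418,   0.        , 317.16043957],
       [  0.        , 501.02496418, 203.34705565],
       [  0.        ,   0.        ,   1.        ]]), 'k1': -0.002289473418604317, 'position': array([ 917.78669294, -259.1711309 ,  827.13604986]), 'orientation': array([ 0.8419301 ,  0.459888  , -0.13339385, -0.24872238])}
{'clock': 0.1, 'joints': array([ 1.49361795e+00,  3.85507938e-01,  6.76720413e-03, -3.92439223e-04,
       -1.19400949e+00, -2.58608623e-01]), 'joint_vel': array([-1.09671164e-03, -2.75237763e-03,  2.56327650e-03,  2.27036576e-03,
        5.81745223e-04, -6.88037000e-05]), 'joint_efforts': array([-1.00576224e-03, -3.93318272e+01,  1.88927901e+01,  4.19798121e+00,
       -2.61946894e-03,  7.29230436e-06]), 'position': array([205.76401738, 589.61222484, 230.32206495]), 'ee_rot': array([ 9.85926379e-01, -1.67177113e-01, -9.31321207e-05,  9.89453406e-04]), 'contact_force': array([-0.03024051,  0.04544824, -0.03074195]), 'wrist_torque': array([ 0.07024981, -0.04200257,  0.0252895 ]), 'grasp_force': 0.0, 'gripper_width': 85.33073007999505}
```

View pics/top0.png

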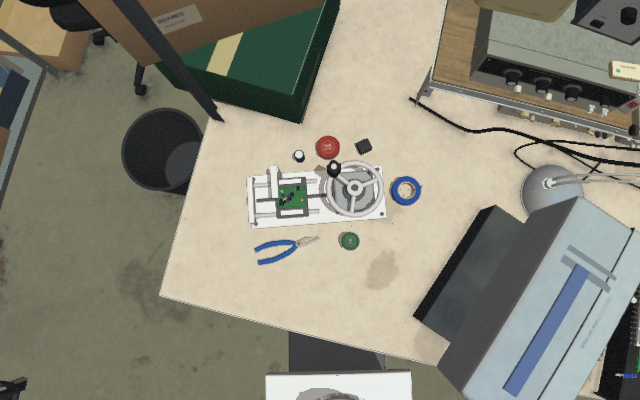

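View pics/side0.png

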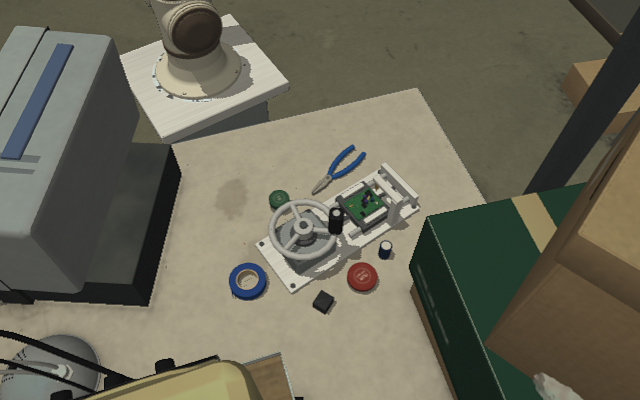

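The top view shows the wheel hub at about (354,188), the handle top at (334,169) and the carriage to the left. The side view has the hub at about (303,228) and the handle top at (336,212). The green box is the nearest tall obstacle.

Run:
```python
from h import *
t=cv2.imread("pics/top0.png");s=cv2.imread("pics/side0.png")
a=cv2.resize(t[125:260,240:430],None,fx=4,fy=4,interpolation=cv2.INTER_CUBIC)
b=cv2.resize(s[185:300,230:420],None,fx=4,fy=4,interpolation=cv2.INTER_CUBIC)
cv2.imwrite("pics/tc.png",a);cv2.imwrite("pics/sc.png",b)
for n,uv,z in[("hub",(354,188),94),("handle",(334,169),139),("plateBL",(252,227),8),("plateTL",(249,177),8),("plateBR",(384,217),8),("tin",(327,147),21),("cap",(299,156),36),("relay",(363,146),22),("tape",(405,191),18),("flux",(349,241),30),("greenboxnear",(300,122),150),("greenboxR",(335,10),150)]: print(n,onz("top",uv,z).round())
for n,uv,z in[("hub",(303,228),94),("handle",(337,212),139)]: print(n,onz("side",uv,z).round())
o1,d1=ray("top",(297,98));print(o1,d1)
```

```text
hub [543. -43.  94.]
handle [574.  -3. 139.]
plateBL [476. 183.   8.]
plateTL [590. 190.   8.]
plateBR [ 490. -112.    8.]
tin [651.  11.  21.]
cap [628.  73.  36.]
relay [651. -71.  22.]
tape [ 546. -161.   18.]
flux [438. -32.  30.]
greenboxnear [668.  61. 150.]
greenboxR [913. -15. 150.]
hub [551. -48.  94.]
handle [578.   1. 139.]
[400.65570238   4.00024779 938.93044518] [ 0.38379484  0.07574156 -0.9521768 ]
```

View pics/tc.png

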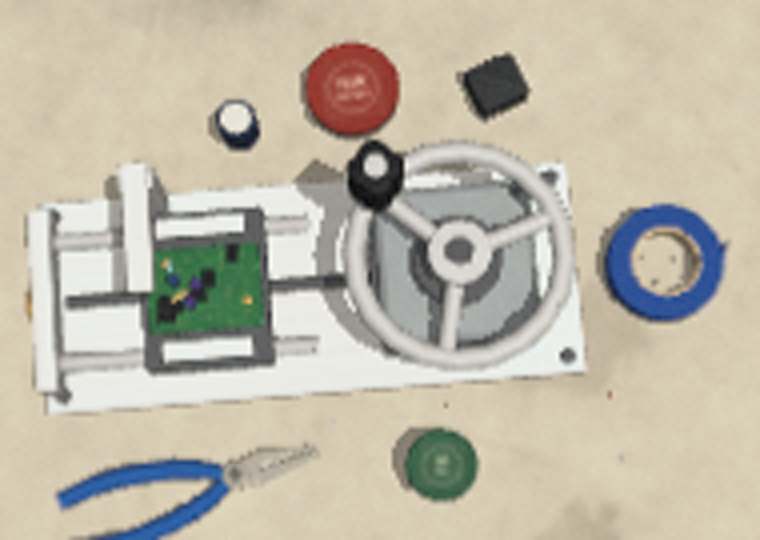

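View pics/sc.png

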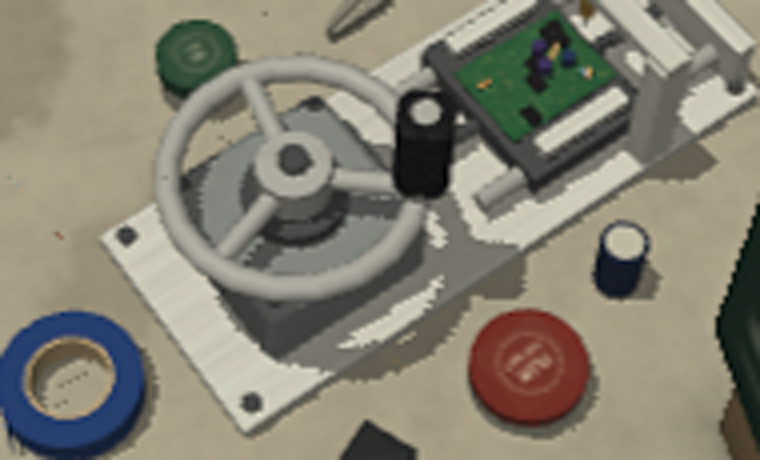

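Run:
```python
from h import *
H=[onz("top",(354.75,187.5),94),onz("side",(303.2,225.5),94)]
G=[onz("top",(334,165),139),onz("side",(336.8,212),139)]
print(np.round(H),np.round(G)); H=np.mean(H,0);G=np.mean(G,0)
v=(G-H)[:2];a=np.arctan2(v[1],v[0]);print("r",np.hypot(*v),"ang",np.degrees(a),H)
for off in range(55,-361,-15):
    pass
def tri(u,w):
    o1,d1=ray("top",u);o2,d2=ray("side",w)
    A=np.stack([d1,-d2],1);k=np.linalg.lstsq(A,o2-o1,rcond=None)[0]
    p,q=o1+k[0]*d1,o2+k[1]*d2;return (p.round(),q.round())
print(tri((300,122),(425,217)),tri((300,122),(410,290)),tri((335,10),(425,217)))
for d in(60,40,30):
    b=a+np.radians(d);print(d,(H[:2]+55*np.array([np.cos(b),np.sin(b)])).round(1))
```

```text
[[544. -45.  94.]
 [547. -45.  94.]] [[582.  -3. 139.]
 [578.   1. 139.]]
r 55.59799822056349 ang 51.83367880052611 [545.63617254 -44.77236735  94.        ]
(array([659.,  59., 177.]), array([679.,  90., 186.])) (array([717.,  72.,   8.]), array([715.,  69.,   7.])) (array([758.,  -9., 388.]), array([753., -18., 384.]))
60 [525.2   6.3]
40 [543.9  10.2]
30 [553.4   9.7]
```

Run:
```python
import cv2
t=cv2.imread("pics/top0.png");s=cv2.imread("pics/side0.png")
import numpy as np
cv2.imwrite("pics/box.png",np.hstack([cv2.resize(t[0:200,150:350],None,fx=2,fy=2),cv2.resize(s[180:380,380:580],None,fx=2,fy=2)]))
```

```text
(no output)
```

View pics/box.png

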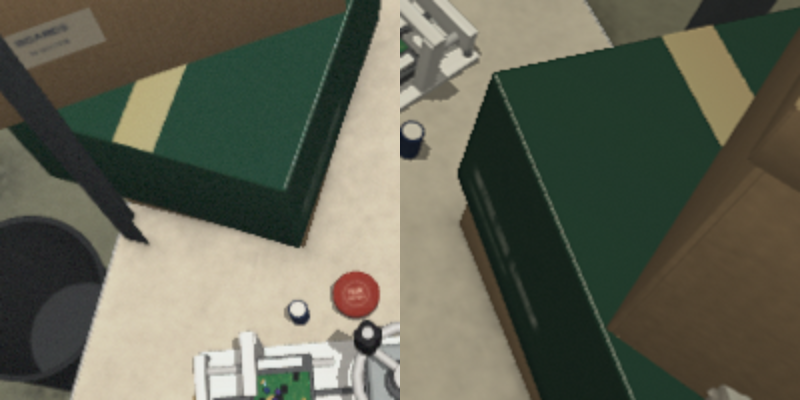

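The box corner's top is at about (292,94) in the top view and its foot is at about x 715 mm, so it stays clear of the wrist. I'm going to the pre-contact point with the fingers shut.

```bash
python3 -m handwheel '[{"x":0.105,"y":-0.181},{"x":0.105,"y":-0.181},{"x":0.105,"y":-0.181},{"x":0.105,"y":-0.181},{"x":0.105,"y":-0.181},{"x":0.105,"y":-0.181},{"x":0.105,"y":-0.181},{"x":0.105,"y":-0.181}]' -1
python3 -m handwheel '[{"x":0.105,"y":-0.181},{"x":0.105,"y":-0.181},{"x":0.105,"y":-0.181},{"x":0.105,"y":-0.181},{"x":0.105,"y":-0.181},{"x":0.105,"y":-0.181},{"x":0.105,"y":-0.181},{"x":0.105,"y":-0.181}]'
python3 -c "
from h import *
snap('top','a')
print(arm.read_state()['joints'].round(2), proj('top',[554,10,230]),proj('wrist',[580,-1,139]))
w=snap('wrist','w')"
```

```text
[ 1.49  0.39  0.01 -0.   -1.19 -0.26] [327.04114617 169.46579073] [-91.3168182  687.59172297]invalid input at $[0]: expected keys x, y, z, ax, ay, az
invalid input at $[0]: expected keys x, y, z, ax, ay, az
```

View pics/w.png

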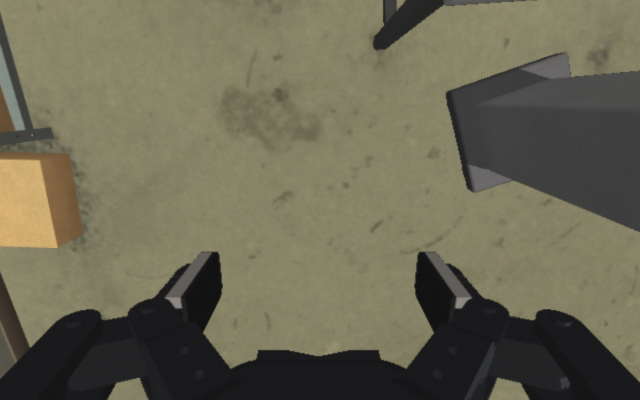

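The move was refused because every key is required. The wrist picture just shows the open fingers over the floor at the start pose.

```bash
python3 -m handwheel '[{"x":0.105,"y":-0.181,"z":0,"ax":0,"ay":0,"az":0},{"x":0.105,"y":-0.181,"z":0,"ax":0,"ay":0,"az":0},{"x":0.105,"y":-0.181,"z":0,"ax":0,"ay":0,"az":0},{"x":0.105,"y":-0.181,"z":0,"ax":0,"ay":0,"az":0},{"x":0.105,"y":-0.181,"z":0,"ax":0,"ay":0,"az":0},{"x":0.105,"y":-0.181,"z":0,"ax":0,"ay":0,"az":0},{"x":0.105,"y":-0.181,"z":0,"ax":0,"ay":0,"az":0},{"x":0.105,"y":-0.181,"z":0,"ax":0,"ay":0,"az":0}]' -1
python3 -m handwheel '[{"x":0.105,"y":-0.181,"z":0,"ax":0,"ay":0,"az":0},{"x":0.105,"y":-0.181,"z":0,"ax":0,"ay":0,"az":0},{"x":0.105,"y":-0.181,"z":0,"ax":0,"ay":0,"az":0},{"x":0.105,"y":-0.181,"z":0,"ax":0,"ay":0,"az":0},{"x":0.105,"y":-0.181,"z":0,"ax":0,"ay":0,"az":0},{"x":0.105,"y":-0.181,"z":0,"ax":0,"ay":0,"az":0},{"x":0.105,"y":-0.181,"z":0,"ax":0,"ay":0,"az":0},{"x":0,"y":0,"z":0,"ax":0,"ay":0,"az":0}]' -1
python3 -c "
from h import *
print(arm.read_state()['joints'].round(2), proj('wrist',[580,-1,139]))
w=snap('wrist','w2')"
```

```text
clock: 1.0
position: [374.4, 298.8, 231.4]
ee_rot: [0.986, -0.167, 0.0, -0.0]
contact_force: [0.3, 1.6, -0.2]
gripper_width: -0.2
grasp_force: 0.0
clock: 1.8
position: [522.3, 43.6, 230.8]
ee_rot: [0.985, -0.17, -0.0, 0.0]
contact_force: [-0.2, 0.4, -0.6]
gripper_width: -0.1
grasp_force: 0.0
[ 0.39  0.21 -0.24  0.   -1.12  0.84] [352.16152107 106.84753321]
```

View pics/w2.png

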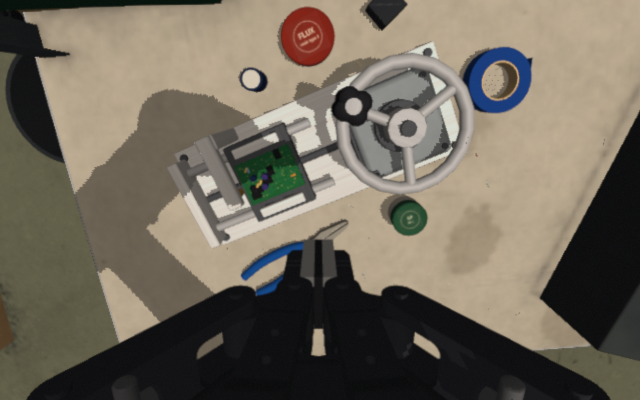

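The wrist view has the handle at (352,106), which matches the prediction of (352,107). The hub is at (407,128), so the estimate holds. I'm going over the spot and down, then working out the arc steps.

```bash
python3 -m handwheel '[{"x":0.108,"y":-0.167,"z":0,"ax":0,"ay":0,"az":0},{"x":0,"y":0,"z":0,"ax":0,"ay":0,"az":0},{"x":0,"y":0,"z":-0.2,"ax":0,"ay":0,"az":0},{"x":0,"y":0,"z":-0.2,"ax":0,"ay":0,"az":0},{"x":0,"y":0,"z":-0.15,"ax":0,"ay":0,"az":0},{"x":0,"y":0,"z":-0.075,"ax":0,"ay":0,"az":0},{"x":0,"y":0,"z":0,"ax":0,"ay":0,"az":0},{"x":0,"y":0,"z":0,"ax":0,"ay":0,"az":0}]' -1
python3 - <<'E'
from h import *
s=arm.read_state()['position'];c=np.array([545.6,-44.8]);v=s[:2]-c
print(s,"rad",np.hypot(*v),"ang",np.degrees(np.arctan2(v[1],v[0])))
f=lambda d:c+55*np.array([np.cos(np.radians(d)),np.sin(np.radians(d))])
p=s[:2]
for k in range(1,49):
    q=np.round((f(92-7.5*k)-p)/200,3);p=p+q*200
    print(q[0],q[1],end=" | " if k%8 else "\n")
E
```

```text
clock: 2.65
position: [542.7, 14.6, 106.9]
ee_rot: [0.986, -0.166, 0.0, 0.0]
contact_force: [0.6, 0.4, 0.8]
gripper_width: -0.0
grasp_force: 0.0
[542.68169782  14.58419077 106.87159052] rad 59.45585422429835 ang 92.8134085663216
0.041 -0.023 | 0.035 -0.006 | 0.035 -0.01 | 0.033 -0.015 | 0.03 -0.019 | 0.028 -0.023 | 0.025 -0.026 | 0.021 -0.029
0.017 -0.032 | 0.013 -0.034 | 0.008 -0.035 | 0.003 -0.035 | -0.001 -0.036 | -0.005 -0.036 | -0.011 -0.034 | -0.015 -0.033
-0.019 -0.031 | -0.022 -0.027 | -0.026 -0.025 | -0.03 -0.021 | -0.031 -0.017 | -0.034 -0.013 | -0.035 -0.008 | -0.036 -0.004
-0.036 0.001 | -0.035 0.006 | -0.035 0.01 | -0.033 0.015 | -0.03 0.019 | -0.028 0.023 | -0.025 0.026 | -0.021 0.029
-0.017 0.032 | -0.012 0.034 | -0.009 0.035 | -0.003 0.035 | 0.001 0.036 | 0.006 0.036 | 0.01 0.034 | 0.015 0.033
0.019 0.031 | 0.022 0.028 | 0.027 0.024 | 0.029 0.021 | 0.032 0.017 | 0.033 0.013 | 0.035 0.008 | 0.036 0.004
```

```bash
python3 -m handwheel '[{"x":0.041,"y":-0.023,"z":0,"ax":0,"ay":0,"az":0},{"x":0.035,"y":-0.006,"z":0,"ax":0,"ay":0,"az":0},{"x":0.035,"y":-0.01,"z":0,"ax":0,"ay":0,"az":0},{"x":0.033,"y":-0.015,"z":0,"ax":0,"ay":0,"az":0},{"x":0.03,"y":-0.019,"z":0,"ax":0,"ay":0,"az":0},{"x":0.028,"y":-0.023,"z":0,"ax":0,"ay":0,"az":0},{"x":0.025,"y":-0.026,"z":0,"ax":0,"ay":0,"az":0},{"x":0.021,"y":-0.029,"z":0,"ax":0,"ay":0,"az":0}]' -1
python3 - <<'E'
from h import *
w=snap('wrist','w3'); snap('top','t3')
s=arm.read_state()['position'];c=np.array([545.6,-44.8]);v=s[:2]-c
print("rad",np.hypot(*v),"ang",np.degrees(np.arctan2(v[1],v[0])))
E
```

```text
clock: 3.45
position: [591.2, -16.9, 105.5]
ee_rot: [0.986, -0.168, -0.002, 0.0]
contact_force: [-3.2, 3.1, 0.2]
gripper_width: 0.0
grasp_force: 1.6
rad 55.637791632003385 ang 29.798578222837882
```

View pics/w3.png

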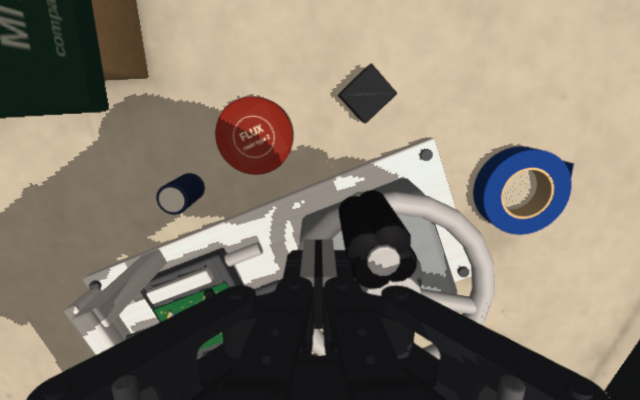

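The wrist view shows the fingers against the handle, whose top is at about (383,262). It is turning with about 4.5 N, so I continue the arc.

```bash
python3 -m handwheel '[{"x":0.017,"y":-0.032,"z":0,"ax":0,"ay":0,"az":0},{"x":0.013,"y":-0.034,"z":0,"ax":0,"ay":0,"az":0},{"x":0.008,"y":-0.035,"z":0,"ax":0,"ay":0,"az":0},{"x":0.003,"y":-0.035,"z":0,"ax":0,"ay":0,"az":0},{"x":-0.001,"y":-0.036,"z":0,"ax":0,"ay":0,"az":0},{"x":-0.005,"y":-0.036,"z":0,"ax":0,"ay":0,"az":0},{"x":-0.011,"y":-0.034,"z":0,"ax":0,"ay":0,"az":0},{"x":-0.015,"y":-0.033,"z":0,"ax":0,"ay":0,"az":0}]' -1
python3 - <<'E'
from h import *
snap('top','t4')
s=arm.read_state()['position'];c=np.array([545.6,-44.8]);v=s[:2]-c
print("rad",np.hypot(*v),"ang",np.degrees(np.arctan2(v[1],v[0])))
f=lambda d:c+55*np.array([np.cos(np.radians(d)),np.sin(np.radians(d))])
print(f(-28),f(-88),f(-148),f(152),f(92))
E
```

```text
clock: 4.35
position: [594.9, -72.3, 106.7]
ee_rot: [0.986, -0.167, 0.001, -0.0]
contact_force: [2.3, 1.9, -0.9]
gripper_width: -0.1
grasp_force: 1.2
rad 56.30108056395344 ang -30.33883137844214
[594.16211761 -70.62093595] [547.51947232 -99.76649549] [498.95735471 -73.94555953] [497.03788239 -18.97906405] [543.68052768  10.16649549]
```

```bash
python3 -m handwheel '[{"x":-0.021,"y":-0.029,"z":0,"ax":0,"ay":0,"az":0},{"x":-0.023,"y":-0.026,"z":0,"ax":0,"ay":0,"az":0},{"x":-0.026,"y":-0.024,"z":0,"ax":0,"ay":0,"az":0},{"x":-0.03,"y":-0.02,"z":0,"ax":0,"ay":0,"az":0},{"x":-0.031,"y":-0.016,"z":0,"ax":0,"ay":0,"az":0},{"x":-0.034,"y":-0.012,"z":0,"ax":0,"ay":0,"az":0},{"x":-0.035,"y":-0.007,"z":0,"ax":0,"ay":0,"az":0},{"x":-0.036,"y":-0.003,"z":0,"ax":0,"ay":0,"az":0}]' -1
python3 - <<'E'
from h import *
snap('wrist','w5')
s=arm.read_state()['position'];c=np.array([545.6,-44.8]);v=s[:2]-c
print("rad",np.hypot(*v),"ang",np.degrees(np.arctan2(v[1],v[0])))
E
```

```text
clock: 5.2
position: [546.6, -99.2, 106.5]
ee_rot: [0.986, -0.167, 0.001, -0.0]
contact_force: [4.1, 1.7, -0.7]
gripper_width: -0.1
grasp_force: 1.6
rad 54.43844504481616 ang -90.64761468007094
```

View pics/w5.png

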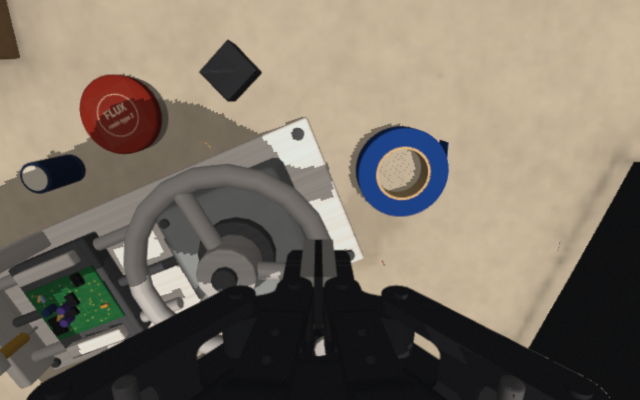

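The handle is now hidden behind the gripper, at bottom centre. The 4 N reaction shows it is still being pushed.

```bash
python3 -m handwheel '[{"x":-0.035,"y":0.001,"z":0,"ax":0,"ay":0,"az":0},{"x":-0.035,"y":0.005,"z":0,"ax":0,"ay":0,"az":0},{"x":-0.035,"y":0.009,"z":0,"ax":0,"ay":0,"az":0},{"x":-0.033,"y":0.014,"z":0,"ax":0,"ay":0,"az":0},{"x":-0.03,"y":0.019,"z":0,"ax":0,"ay":0,"az":0},{"x":-0.028,"y":0.022,"z":0,"ax":0,"ay":0,"az":0},{"x":-0.024,"y":0.026,"z":0,"ax":0,"ay":0,"az":0},{"x":-0.02,"y":0.029,"z":0,"ax":0,"ay":0,"az":0}]' -1
python3 - <<'E'
from h import *
snap('top','t6')
s=arm.read_state()['position'];c=np.array([545.6,-44.8]);v=s[:2]-c
print("rad",np.hypot(*v),"ang",np.degrees(np.arctan2(v[1],v[0])))
E
```

```text
clock: 6.05
position: [501.4, -73.2, 106.9]
ee_rot: [0.986, -0.167, 0.004, -0.001]
contact_force: [10.4, -1.2, -2.0]
gripper_width: 0.1
grasp_force: 4.3
rad 53.72523898100958 ang -148.4251040007409
```

Run:
```python
from h import *
s=snap('side','s6')
t=cv2.imread("pics/t6.png")
cv2.imwrite("pics/c6.png",np.hstack([cv2.resize(t[140:240,300:400],None,fx=4,fy=4),cv2.resize(s[170:270,250:350,::-1],None,fx=4,fy=4)]))
```

```text
(no output)
```

View pics/c6.png

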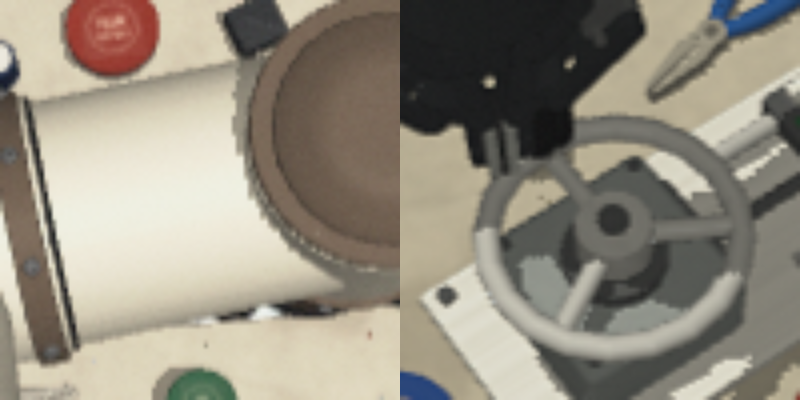

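The side view shows the handle just ahead of the fingers, with its foot at about side pixel (289,208) and its spoke leading from the hub. The push geometry is intact.

Run:
```python
from h import *
c=np.array([545.6,-44.8])
# spoke midline
for uv,z in[((289,207.5),89),((293,216),80),((300,224),94)]:
    p=onz('side',uv,z);v=p[:2]-c;print(p.round(),np.hypot(*v).round(),np.degrees(np.arctan2(v[1],v[0])).round())
st=arm.read_state();print(st['position'],st['contact_force'])
```

```text
[500. -45.  89.] 45.0 -180.0
[514. -46.  80.] 31.0 -178.0
[542. -48.  94.] 5.0 -141.0
[499.11768318 -73.3918946  106.73301195] [ 3.77181386 -1.27696174  0.99775677]
```

```bash
python3 -m handwheel '[{"x":-0.018,"y":0.031,"z":0,"ax":0,"ay":0,"az":0},{"x":-0.013,"y":0.033,"z":0,"ax":0,"ay":0,"az":0},{"x":-0.009,"y":0.035,"z":0,"ax":0,"ay":0,"az":0},{"x":-0.003,"y":0.035,"z":0,"ax":0,"ay":0,"az":0},{"x":0.001,"y":0.036,"z":0,"ax":0,"ay":0,"az":0},{"x":0.006,"y":0.036,"z":0,"ax":0,"ay":0,"az":0},{"x":0.01,"y":0.034,"z":0,"ax":0,"ay":0,"az":0},{"x":0.015,"y":0.033,"z":0,"ax":0,"ay":0,"az":0}]' -1
python3 - <<'E'
from h import *
s=arm.read_state()['position'];c=np.array([545.6,-44.8]);v=s[:2]-c
print("rad",np.hypot(*v),"ang",np.degrees(np.arctan2(v[1],v[0])))
E
```

```text
clock: 6.95
position: [495.4, -19.0, 105.9]
ee_rot: [0.986, -0.167, -0.001, 0.001]
contact_force: [-1.0, -3.7, 0.8]
gripper_width: 0.1
grasp_force: 1.6
rad 56.379891874210195 ang 152.82128789703097
```

```bash
python3 -m handwheel '[{"x":0.021,"y":0.03,"z":0,"ax":0,"ay":0,"az":0},{"x":0.023,"y":0.027,"z":0,"ax":0,"ay":0,"az":0},{"x":0.027,"y":0.024,"z":0,"ax":0,"ay":0,"az":0},{"x":0.029,"y":0.021,"z":0,"ax":0,"ay":0,"az":0},{"x":0.032,"y":0.017,"z":0,"ax":0,"ay":0,"az":0},{"x":0.033,"y":0.013,"z":0,"ax":0,"ay":0,"az":0},{"x":0,"y":0,"z":0,"ax":0,"ay":0,"az":0},{"x":0,"y":0,"z":0,"ax":0,"ay":0,"az":0}]' -1
python3 - <<'E'
from h import *
snap('wrist','w8')
s=snap('side','s8')
w=cv2.imread("pics/w8.png")
cv2.imwrite("pics/c8.png",np.hstack([w[140:400,240:540],cv2.resize(s[180:265,260:360,::-1],None,fx=3.06,fy=260/85)]))
P=arm.read_state()['position'];c=np.array([545.6,-44.8]);v=P[:2]-c
print("rad",np.hypot(*v),"ang",np.degrees(np.arctan2(v[1],v[0])))
for d in(52,60,70,80,90):
    q=[*(c+55*np.array([np.cos(np.radians(d)),np.sin(np.radians(d))])),139]
    a=proj('wrist',q)-[240,140];b=(proj('side',q)-[260,180])*3.06+[300,0];print(d,a.round(),b.round())
E
```

```text
clock: 7.75
position: [531.0, 7.9, 106.6]
ee_rot: [0.986, -0.167, 0.001, -0.001]
contact_force: [0.2, 0.4, -0.4]
gripper_width: 0.1
grasp_force: 0.2
rad 54.423858896701674 ang 105.75677769640811
52 [59. 34.] [533. 102.]
60 [53. 54.] [533.  90.]
70 [51. 80.] [530.  75.]
80 [ 54. 105.] [524.  61.]
90 [ 61. 127.] [516.  47.]
```

View pics/c8.png

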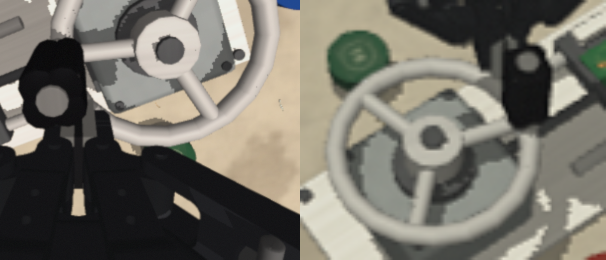

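The handle cap is at (52,101) in the wrist crop and (527,61) in the side crop, which puts it at 78–79°. The goal is 51.8°, so about 27° remain.

```bash
python3 -m handwheel '[{"x":0.03,"y":0.008,"z":0,"ax":0,"ay":0,"az":0},{"x":0.031,"y":0.003,"z":0,"ax":0,"ay":0,"az":0},{"x":0.031,"y":0,"z":0,"ax":0,"ay":0,"az":0},{"x":0.024,"y":-0.003,"z":0,"ax":0,"ay":0,"az":0},{"x":0,"y":0,"z":0,"ax":0,"ay":0,"az":0},{"x":0,"y":0,"z":0,"ax":0,"ay":0,"az":0},{"x":0,"y":0,"z":0,"ax":0,"ay":0,"az":0},{"x":0,"y":0,"z":0,"ax":0,"ay":0,"az":0}]' -1
python3 - <<'E'
from h import *
snap('side','s9')
a=cv2.imread("pics/side0.png");b=cv2.imread("pics/s9.png")
k=lambda i:cv2.resize(i[190:265,275:365],None,fx=4.4,fy=4.4,interpolation=cv2.INTER_CUBIC)
cv2.imwrite("pics/c9.png",np.hstack([k(a),k(b)]))
P=arm.read_state()['position'];c=np.array([545.6,-44.8]);v=P[:2]-c
print("rad",np.hypot(*v),"ang",np.degrees(np.arctan2(v[1],v[0])))
for i in(a,b):
    r=i[203:222,327:347].astype(int).min(2); y,x=np.where(r>100);print(len(x))
    n,l,st,ce=cv2.connectedComponentsWithStats((i[200:225,322:352].min(2)>95).astype(np.uint8))
    for j in range(1,n): print(st[j,4],ce[j]+[322,200])
for d in(42,52,62): print(d,proj('side',[*(c+55*np.array([np.cos(np.radians(d)),np.sin(np.radians(d))])),139]))
E
```

```text
clock: 8.65
position: [553.8, 9.1, 106.9]
ee_rot: [0.986, -0.167, 0.001, -0.001]
contact_force: [-0.1, -0.8, 0.6]
gripper_width: -0.2
grasp_force: 0.0
rad 54.39957004577419 ang 81.43207057365896
124
226 [327.19026549 208.96017699]
1 [338. 207.]
37 [336.05405405 212.56756757]
5 [344.8 214.6]
36 [347.75       222.16666667]
1 [322. 224.]
90
103 [346.59223301 207.82524272]
110 [324.48181818 214.13636364]
29 [335.89655172 211.5862069 ]
45 [348.04444444 221.51111111]
1 [322. 224.]
42 [335.21230064 218.44302464]
52 [336.15249385 213.43271726]
62 [336.0539064  208.40391016]
```

View pics/c9.png

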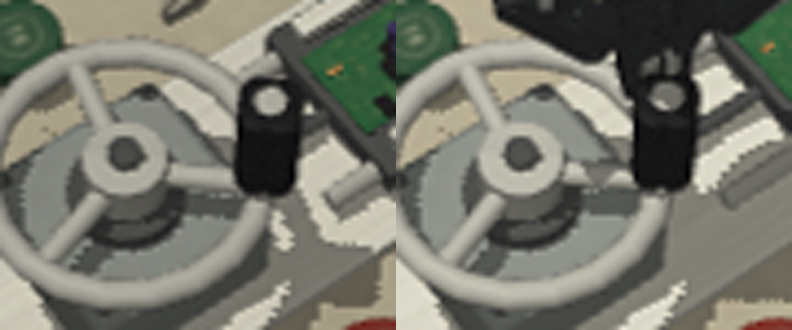

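The carriage has advanced, and the cap is at (335.9,211.6) against (336.1,212.6) at the start, about 2 mm short. I'll give it a small nudge, then back off and rise.

```bash
python3 -m handwheel '[{"x":0.009,"y":-0.002,"z":0,"ax":0,"ay":0,"az":0},{"x":0,"y":0,"z":0,"ax":0,"ay":0,"az":0},{"x":0,"y":0,"z":0,"ax":0,"ay":0,"az":0},{"x":-0.03,"y":0.01,"z":0,"ax":0,"ay":0,"az":0},{"x":-0.03,"y":0.01,"z":0,"ax":0,"ay":0,"az":0},{"x":0,"y":0,"z":0,"ax":0,"ay":0,"az":0},{"x":0,"y":0,"z":0.15,"ax":0,"ay":0,"az":0},{"x":0,"y":0,"z":0.2,"ax":0,"ay":0,"az":0}]' -1
python3 -m handwheel '[{"x":-0.05,"y":0.1,"z":0.2,"ax":0,"ay":0,"az":0},{"x":-0.1,"y":0.18,"z":0.05,"ax":0,"ay":0,"az":0},{"x":-0.1,"y":0.18,"z":0,"ax":0,"ay":0,"az":0},{"x":-0.1,"y":0.18,"z":0,"ax":0,"ay":0,"az":0},{"x":-0.1,"y":0.18,"z":0,"ax":0,"ay":0,"az":0},{"x":-0.1,"y":0.18,"z":0,"ax":0,"ay":0,"az":0},{"x":0,"y":0,"z":0,"ax":0,"ay":0,"az":0},{"x":0,"y":0,"z":0,"ax":0,"ay":0,"az":0}]' -1
python3 - <<'E'
from h import *
for n,box in(("top",(120,260,240,430)),("side",(180,310,225,400))):
    a=cv2.imread(f"pics/{n}0.png");b=snap(n,n+"F")[:,:,::-1]
    y0,y1,x0,x1=box
    d=(cv2.absdiff(a,b).max(2)>60)[y0:y1,x0:x1].astype(np.uint8)
    k,l,st,ce=cv2.connectedComponentsWithStats(d)
    print(n,[(st[j,4],(ce[j]+[x0,y0]).round().tolist()) for j in range(1,k) if st[j,4]>8])
    for i in(a,b):
        if n=="side":
            k,l,st,ce=cv2.connectedComponentsWithStats((i[200:225,322:352].min(2)>95).astype(np.uint8))
            print([(st[j,4],ce[j]+[322,200]) for j in range(1,k) if 15<st[j,4]<60])
        else:
            m=i[155:180,322:347].max(2)<50;y,x=np.where(m);print(x.mean()+322,y.mean()+155,len(x))
E
```

```text
clock: 9.5
position: [541.1, 12.0, 175.1]
ee_rot: [0.986, -0.167, -0.002, 0.001]
contact_force: [1.1, 0.6, -0.1]
gripper_width: -0.2
grasp_force: 0.0
clock: 10.3
position: [432.2, 213.0, 226.4]
ee_rot: [0.986, -0.166, 0.0, -0.0]
contact_force: [-0.3, -0.4, 0.1]
gripper_width: -0.0
grasp_force: 0.0
top [(np.int32(9), [335.0, 161.0]), (np.int32(174), [301.0, 185.0]), (np.int32(95), [268.0, 189.0]), (np.int32(9), [282.0, 192.0]), (np.int32(58), [286.0, 199.0]), (np.int32(183), [272.0, 209.0]), (np.int32(182), [302.0, 207.0])]
333.13675213675214 169.35042735042734 117
332.7027027027027 169.97297297297297 111
side [(np.int32(11), [364.0, 183.0]), (np.int32(11), [371.0, 183.0]), (np.int32(63), [377.0, 190.0]), (np.int32(101), [342.0, 197.0]), (np.int32(21), [368.0, 195.0]), (np.int32(47), [386.0, 200.0]), (np.int32(10), [363.0, 200.0]), (np.int32(93), [347.0, 208.0]), (np.int32(11), [364.0, 205.0]), (np.int32(17), [387.0, 207.0]), (np.int32(9), [370.0, 208.0]), (np.int32(241), [362.0, 223.0])]
[(np.int32(37), array([336.05405405, 212.56756757])), (np.int32(36), array([347.75      , 222.16666667]))]
[(np.int32(36), array([336.08333333, 211.88888889])), (np.int32(41), array([348.09756098, 221.75609756]))]
```

```bash
python3 -c "
from bench import arm
print(arm.job_done())"
```

```text
the job is handed in; nothing more can be done
None
```

I pushed the wheel one full clockwise turn; the final pictures put its handle about 1.5 mm short of where it started. The carriage has advanced, the things around the unit show no movement, and I handed the job in at about 10 s with the arm clear.

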